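# Pin the tie bar into the bench fork

### The job

The flat tie bar already lies in the bench fork with its eye lined up with the fork's holes. Take the longer of the two steel pins from the wooden block, hold it upright and push it straight down through the fork and the bar's eye until its collar sits on top of the fork, keeping hold of it until it is well into the fork's lower part, then let go. Leave the short pin in the wooden block.

Things in the scene. Friction and masses are not known exactly. Their poses are not given: they have to be found in the camera images.
- long_pin: Longer steel pin, upright in a socket of the fixed wooden block (which one varies). Origin: its tip; z up the pin. Shank 14 mm thick, 74 mm long, with a round nose; collar 42 mm wide, 5 thick (74 to 79 above tip); round grip 30 mm wide, 40 tall (79 to 119 above tip). 0.22 kg. Leans up to about 5 degrees; its top is about 139 mm above the bench.
- short_pin: Shorter steel pin in the other socket, 90 mm away: same thickness, collar and grip, but shank 38 mm; its top is about 103 mm above the bench. Origin at its tip, z up. Too short for the fork. The block is 160 x 60 x 46 mm, sockets 15.5 mm wide, 26 deep, on its long centre line. The block stands between the bin and a carton about 0.25 m high.
- fork: Grey steel fork fixed to the bench. Origin: on the vertical axis of its holes, at bench level; z up; x towards its closed back wall (32 to 46 mm from the axis). Bottom block 0 to 40 mm high, gap 40 to 66, top plate 66 to 80 (64 x 60 mm); both with the same 28 mm through hole. A 0.16 m high yellow bin stands to its left (+y). With the collar seated on the top plate the pin's tip is 6 mm above the bench.
- tie_bar: Loose flat dark steel bar 180 x 50 x 24 mm, 0.7 kg, lying level in the fork's gap and on a rest that is part of the fork. Origin: under the centre of its eye (28 mm through hole, 26 mm from the bar's end), 40 mm above the bench; x along the bar towards the eye's end. The eye starts within 3 mm of the fork's axis.
Mind the look-alikes: they are no part of the job. What is shaped like the long_pin but green is not meant.

How it is judged:
By the outcome, as a careful person would: the job done as asked, in the order asked, and still so for the second after the job is handed in, with the robot touching nothing.
It also fails if it takes over 48 s, if anything falls off the work surface, if the arm or the gripper's body presses on something with over 40 N, if the wrist force passes 120 N, or if a joint passes its speed limit or range.

### The arm

A 6-joint arm with a two-finger parallel gripper is mounted at the origin on the work surface; the furniture and walls round the work are solid. World frame = base frame: x ahead of the robot, y to its left, z up, the work surface at z = 0. Lengths are in mm, angles in rad, forces in N, time in s.
With the tool pointing down it reaches from about 300 to 775 mm from the base axis. Payload 14.6 kg.
Tool frame: the origin (TCP) lies midway between the tips of the shut fingers; the grasp point (between the pads) lies 19 mm behind it; y points along the fingers, z is the direction in which the jaws open and shut, and the axes are right-handed (so a half turn about y gives the same grasp; the last joint's range is limited). The gripper opens to 94 mm and grips with 3 to 60 N. Pads are 16 mm wide; open, the fingers measure 119 mm over their backs; the gripper's body (75 mm by 177 mm) begins 78 mm behind the grasp point.
Start: joints at [1.137, 0.3, 1.521, -0, 1.321, -0.067], TCP at [197.243, 513.405, 205.446] pointing down, gripper open.
Joint ranges: [-3.03, 3.03], [-0.79, 2.21], [0.23, 2.52], [-1.04, 4.18], [0, 3.07], [-2.55, 2.55]. Speed limits (rad/s): [2.22, 2.22, 2.57, 3.14, 3.14, 3.14].

### API

Orientations are given as [roll, pitch, yaw] about the fixed x, y, z axes, in that order (R = Rz(yaw) Ry(pitch) Rx(roll)).
In Python, from cell import manip gives the robot as it stands.
- The arm moves only by the tool play_rows, never from a script. Its argument "series" is a list of rows, each a list of 3 entries, a list of its own where there are three numbers: the shift along the tool's x, y, z in m, then the turn about the tool's y in rad, then the closure, from 0 (fully open) to 1 (shut). In form: [[[dx, dy, dz], twist, grip], ...]. A call has 1 to 20 rows; each row is the pose to reach, as a shift and turn from the pose measured when the call began, along the tool's axes at that moment; what a row does not reach only later rows make up. A row lasts 1/10 s, in which the tool goes at most 50 mm and 8.59 degrees, less where a joint would pass 70% of its speed; a pose out of reach is approached as far as the arm can. A call with a gripper value outside its range is refused whole. The fingers move at their own pace and stop on an object; "squeeze" is the grip in N (left out, the last holds). Time passes only in rows, so rows that repeat a pose let the fingers close. It gives the time, the measured TCP pose, the force and the opening at its end, in the units of the state.
- manip.read_state(): the state, without advancing time (a new reading comes with each control period).
- manip.camera(name): name is "scene" or "top" or "wrist"; returns the picture (420x560x3 uint8, red, green, blue); there is no depth.
- manip.camera_params(name): a dict with "K" (3x3 intrinsics, pixels), "dist_coeffs" ([k1, k2, p1, p2, k3] as OpenCV has them; the pictures are not rectified), "rvec" (rotation vector, rad) and "tvec" (3), from world to camera coordinates, as OpenCV has them. Camera axes: x right, y down, z forward; pixel columns grow to the right and rows downward; lengths in mm; the calibration is good to about 2 mm. A picture is of the moment at which its call begins: read the wrist's pose just before it. camera_params takes no time and is no camera call; for the wrist camera it gives the pose at the moment of the call.
- manip.sign_off(): hands the job in, once; it reports no verdict.
The state is a dict: "clock": time; "joints": joint angles; "qd": joint speeds; "effort": joint torques, N m; "eef_pos": TCP position; "eef_rot": TCP orientation; "wrist_force": force on the tool from outside, world axes, zero at the start; "moment": the same for the moment, N m; "finger_gap": finger opening in mm.
Only numpy, scipy, OpenCV 4.12 (cv2) and the standard library are available. Lean on these libraries where they do the work, as an engineer would, in place of code of your own. Each camera call takes 0.05 s, during which the arm holds its last target. There are 200 camera calls.

## Working session

There is one attempt and no reset: what is moved stays moved. The work goes in short steps, Python scripts to look and compute and a tool call to move; the robot and the scene stay as the last step left them, time stands still between calls to the robot, and variables do not carry over. Pictures are saved under pics/ and viewed, about 8 in all and at most 12, crops included, and the job is handed in when it is done.

Besides the shell and the picture viewer there is one more tool, called after "Request:" in YAML: its name, and indented under it one key for each argument. play_rows: Moves the arm, as the interface text tells. Its arguments: {"type":"object","properties":{"series":{"type":"array","items":{"type":"array"}},"squeeze":{"type":"number"}},"required":["series"]}

```bash
mkdir -p pics; ls; python3 - <<'E'
from cell import manip
import cv2,numpy as np
s=manip.read_state();print(s)
for n in("scene","top"):
    im=manip.camera(n);cv2.imwrite(f"pics/{n}0.png",im[:,:,::-1])
    p=manip.camera_params(n);print(n,p)
    R,_=cv2.Rodrigues(np.array(p['rvec'],float));print(-R.T@np.array(p['tvec']).ravel())
print(manip.camera_params("wrist"))
E
```

```text
pics
{'clock': 0.0, 'joints': array([ 1.13741098e+00,  3.00441335e-01,  1.52157291e+00,  2.43517058e-05,
        1.32072736e+00, -6.66005825e-02]), 'qd': array([-0.00155916, -0.00016202, -0.00062065,  0.00010656,  0.0006519 ,
       -0.00068743]), 'effort': array([-2.81206761e-03, -5.31792963e+01, -3.52740705e+01,  7.06576556e-02,
        2.44012027e-02, -7.07105005e-05]), 'eef_pos': array([197.12377316, 513.17584769, 204.90612125]), 'eef_rot': array([-1.57194117e+00,  9.99996172e-05, -3.66790864e-01]), 'wrist_force': array([0.64958424, 0.17088812, 0.8446141 ]), 'moment': array([ 0.03174894, -0.03204513, -0.02004025]), 'finger_gap': 93.9445821495475}
scene {'K': array([[404.73229564,   0.        , 276.54364656],
       [  0.        , 404.73229564, 208.97283422],
       [  0.        ,   0.        ,   1.        ]]), 'dist_coeffs': array([-0.08391493,  0.        ,  0.        ,  0.        ,  0.        ]), 'rvec': array([ 2.11868445,  1.54628001, -0.48470762]), 'tvec': array([-288.52915265, -285.41050521, 1280.8759682 ])}
[1000.40236391   -7.3132746   896.93539377]
top {'K': array([[545.75942576,   0.        , 287.67447319],
       [  0.        , 545.75942576, 203.50801844],
       [  0.        ,   0.        ,   1.        ]]), 'dist_coeffs': array([-0.2176695,  0.       ,  0.       ,  0.       ,  0.       ]), 'rvec': array([ 2.16714065, -2.15173594,  0.09617748]), 'tvec': array([ 162.22822336,  450.62620186, 1685.09882469])}
[ 269.60442085  136.74631425 1725.55901697]
{'K': array([[336.1471483 ,   0.        , 277.9646587 ],
       [  0.        , 336.1471483 , 209.05474168],
       [  0.        ,   0.        ,   1.        ]]), 'dist_coeffs': array([-0.01823188,  0.        ,  0.        ,  0.        ,  0.        ]), 'rvec': array([-2.40986795, -1.65621059, -0.20998943]), 'tvec': array([-549.04123208,  -26.08422096,  391.00418111])}
```

```bash
python3 -c "
import cv2,numpy as np
a=cv2.imread('pics/scene0.png');b=cv2.imread('pics/top0.png');print(a.shape)
"
```

```text
(420, 560, 3)
```

View pics/scene0.png

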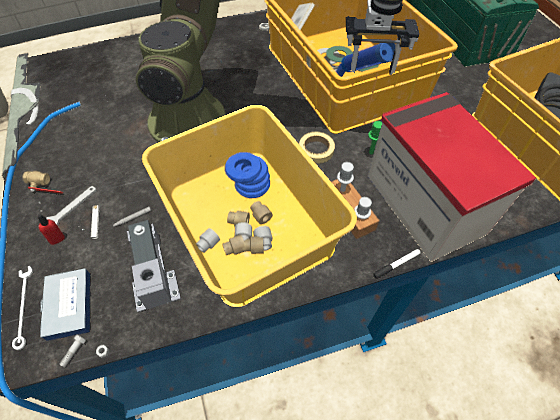

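View pics/top0.png

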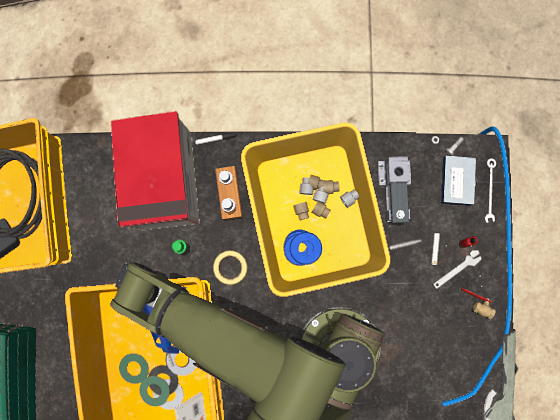

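Scene view: the wooden block has two white-topped pins at about (346,170) and (364,203). The green look-alike is at (375,130) and the fork hole at about (147,275). In the top view the pins are at (226,177) and (228,206), and the fork hole is at (397,173). I'll enlarge both views in one composite.

```bash
cat > h.py <<'E'
import cv2,numpy as np
from cell import manip
def ray(p,uv):
    R,_=cv2.Rodrigues(np.array(p['rvec'],float))
    n=cv2.undistortPoints(np.array([[uv]],float),p['K'],p['dist_coeffs'])[0,0]
    return -R.T@np.array(p['tvec']).ravel(), R.T@np.array([n[0],n[1],1.])
def plane(p,uv,z):
    c,d=ray(p,uv); return c+d*(z-c[2])/d[2]
def cross(p,u,q,v):
    c,d=ray(p,u);e,f=ray(q,v)
    t=np.linalg.lstsq(np.c_[d,-f],e-c,rcond=None)[0]
    a,b=c+d*t[0],e+f*t[1]; return (a+b)/2,np.linalg.norm(a-b)
def proj(p,X): return cv2.projectPoints(np.array(X,float).reshape(-1,3),np.array(p['rvec']),np.array(p['tvec']),p['K'],p['dist_coeffs'])[0][:,0]
E
python3 - <<'E'
from h import *
S,T=[cv2.imread(f'pics/{n}0.png') for n in('scene','top')]
def c(im,x,y): return cv2.resize(im[y:y+75,x:x+100],(400,300),interpolation=cv2.INTER_CUBIC)
cv2.imwrite('pics/c1.png',np.vstack([np.hstack([c(S,310,155),c(T,180,160)]),np.hstack([c(S,100,220),c(T,350,150)])]))
E
```

```text
(no output)
```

View pics/c1.png

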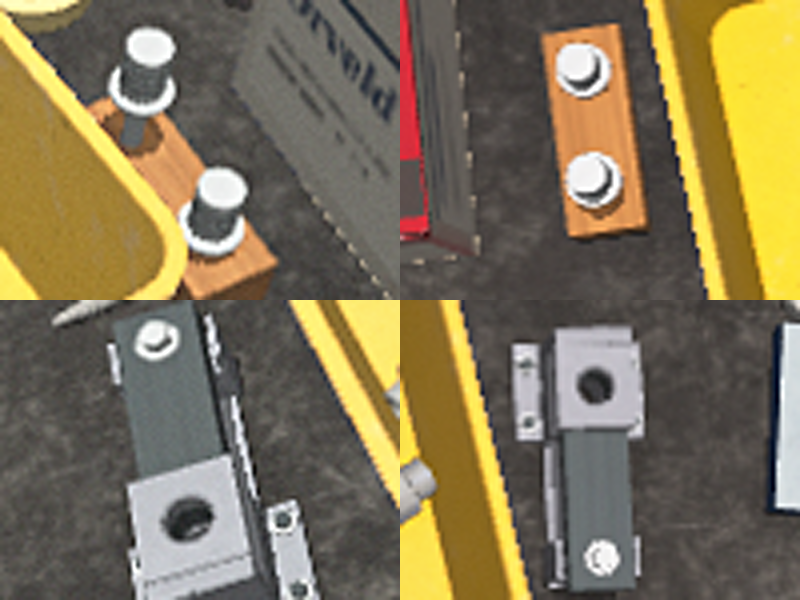

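```bash
python3 - <<'E'
from h import *
s,t=manip.camera_params('scene'),manip.camera_params('top')
for n,a,b in(('long',(347.5,166.8),(227,204.2)),('short',(365.3,201.8),(225,176.2)),('fork',(147,275),(398.7,171.3))):
    z={'long':139,'short':103,'fork':80}[n]
    print(n,cross(s,a,t,b),plane(s,a,z),plane(t,b,z))
# fork x axis: bar bolt -> hole; block corners z46
print('bolt',plane(t,(350+202/4,150+258/4),64))
for u in((542,35),(617,25),(567,236),(648,226)):print('blk',plane(t,(180+(u[0]-400)/4,160+u[1]/4),46))
for u in((555,345),(637,345),(557,428),(640,430)):print('fk',plane(t,(350+(u[0]-400)/4,150+(u[1]-300)/4),80))
# bin rim edges near fork/ block, carton
for u in((243,160),(268,285),(388,265),(357,125)):print('bin',plane(t,u,160))
for u in((111,121),(177,112),(119,225),(187,217)):print('carton',plane(t,u,250))
# collar long
print('collar long', plane(t,(180+193/4,160+180/4),99))
p=manip.camera_params('wrist');R,_=cv2.Rodrigues(p['rvec']);print('wcam',-R.T@p['tvec'],R[2])
E
```

```text
long (array([436.23110448, 345.5900224 , 131.33445548]), np.float64(6.207144127057775)) [442.65276931 345.09786639 139.        ] [434.24700274 341.69090628 139.        ]
short (array([525.56440394, 358.47805312,  96.65151378]), np.float64(7.384397854135471)) [530.38038551 359.18370649 103.        ] [523.01171488 354.21145303 103.        ]
fork (array([ 546.36806548, -176.07340997,   73.26956375]), np.float64(2.0117087367775386)) [ 550.16370437 -173.67653601   80.        ] [ 545.2912615  -175.81865483   80.        ]
bolt [ 413.53901225 -182.41319071   64.        ]
blk [555.49221483 392.45333878  46.        ]
blk [563.55144615 333.38926434  46.        ]
blk [397.63387953 369.23735565  46.        ]
blk [405.90335886 306.21258588  46.        ]
fk [ 576.30847681 -145.37935994   80.        ]
fk [ 577.09421079 -209.53449889   80.        ]
fk [ 511.79486732 -145.86665223   80.        ]
fk [ 510.84545997 -210.45345402   80.        ]
bin [562.19965857 294.72958872 160.        ]
bin [200.77488069 217.49729248 160.        ]
bin [ 259.41926587 -126.41065399  160.        ]
bin [669.19155227 -39.36649563 160.        ]
carton [660.14313878 669.67048693 250.        ]
carton [683.41160192 476.11451142 250.        ]
carton [362.57791884 630.61818651 250.        ]
carton [386.74720123 437.33682103 250.        ]
collar long [436.00147485 343.02081936  99.        ]
wcam [128.85268166 539.17768026 384.31152245] [ 0.2342004  -0.0912655  -0.96789503]
```

Request:
play_rows:
  series:
    - [[0, -0.05, 0], 0, 0]
    - [[0.05, -0.095, -0.01], 0.1, 0]
    - [[0.286, -0.095, -0.072], 1.05, 0]
    - [[0.286, -0.095, -0.072], 1.05, 0]
    - [[0.286, -0.095, -0.072], 1.05, 0]
    - [[0.286, -0.095, -0.072], 1.05, 0]
    - [[0.286, -0.095, -0.072], 1.05, 0]
    - [[0.286, -0.095, -0.072], 1.05, 0]
    - [[0.286, -0.095, -0.072], 1.05, 0]
    - [[0.286, -0.095, -0.072], 1.05, 0]
    - [[0.286, -0.095, -0.072], 1.05, 0]
    - [[0.286, -0.095, -0.072], 1.05, 0]
    - [[0.286, -0.095, -0.072], 1.05, 0]

```text
clock: 1.4
eef_pos: [438.1, 343.7, 300.0]
eef_rot: [-1.571, -0.001, -1.415]
wrist_force: [0.0, 0.0, -0.3]
finger_gap: 93.8
```

```bash
python3 - <<'E'
from h import *
import pickle
s=manip.read_state();print(s['clock'],s['eef_pos'],s['eef_rot'],s['joints'])
p=manip.camera_params('wrist');pickle.dump(p,open('w1.pkl','wb'))
im=manip.camera('wrist');cv2.imwrite('pics/w1.png',im[:,:,::-1])
print(proj(p,[[438,343,139],[438,343,99],[527,357,103]]))
E
```

```text
1.4 [438.08491756 343.7476359  300.01378753] [-1.57135704e+00 -8.36910382e-04 -1.41532943e+00] [ 5.99793202e-01  2.63674434e-01  1.35010334e+00 -5.15082584e-04
  1.52868090e+00  4.44348450e-01]
[[278.29755063 194.75036345]
 [278.28469564 187.40420971]
 [357.35328915 188.06718165]]
```

View pics/w1.png

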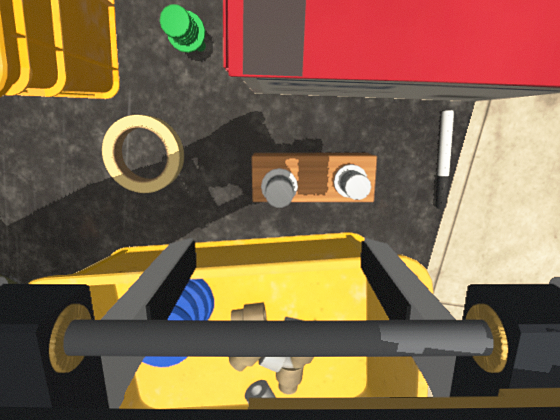

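The wrist view shows the long pin (taller and closer) at about (279,188), the short pin at (355,183), and the green decoy at (183,28), outside the block. I'll take an enlarged crop to confirm which is which and to measure the lean.

```bash
python3 - <<'E'
import cv2
im=cv2.imread('pics/w1.png')
cv2.imwrite('pics/w1c.png',cv2.resize(im[145:215,245:385],None,fx=5.7,fy=5.7,interpolation=cv2.INTER_CUBIC))
E
```

```text
(no output)
```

View pics/w1c.png

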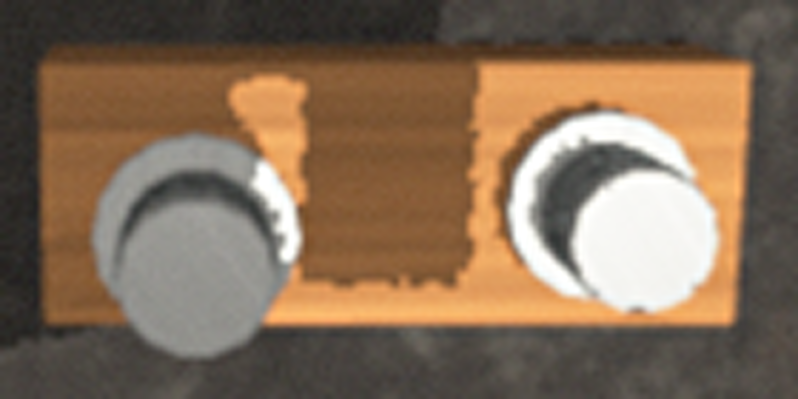

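```bash
python3 - <<'E'
from h import *
import pickle
p=pickle.load(open('w1.pkl','rb'));g=lambda u:(245+u[0]/5.7,145+u[1]/5.7)
print('top',plane(p,g((196,279)),139));print('collar',plane(p,g((197,236)),99))
print('shorttop',plane(p,g((645,239)),103));print('scol',plane(p,g((603,206)),63))
for u in((40,62),(752,62),(45,325),(737,325)):print(plane(p,g(u),46))
E
```

```text
top [438.9802519  344.01312575 139.        ]
collar [439.26795464 344.38229156  99.        ]
shorttop [527.62561705 358.43176441 103.        ]
scol [527.65737016 358.13819289  63.        ]
[400.01975106 368.21094998  46.        ]
[558.12761365 393.11954474  46.        ]
[409.42199245 308.22831538  46.        ]
[568.49940646 333.21473998  46.        ]
```

Both pins measure nearly upright. The one at (279,194) is the long pin: its top is at 139 mm and it sits over the socket expected from the block corners, (439.6,343.7). Descending to grasp it.

Request:
play_rows:
  series:
    - [[0, 0.05, 0.001], 0, 0]
    - [[0, 0.1, 0.001], 0, 0]
    - [[0, 0.14, 0.001], 0, 0]
    - [[0, 0.165, 0.001], 0, 0]
    - [[0, 0.18, 0.001], 0, 0]
    - [[0, 0.19, 0.001], 0, 0]
    - [[0, 0.196, 0.001], 0, 0]
    - [[0, 0.196, 0.001], 0, 0]
    - [[0, 0.196, 0.001], 0, 0.5]
    - [[0, 0.196, 0.001], 0, 0.8]
    - [[0, 0.196, 0.001], 0, 1]
    - [[0, 0.196, 0.001], 0, 1]
    - [[0, 0.196, 0.001], 0, 1]
    - [[0, 0.196, 0.001], 0, 1]
    - [[0, 0.196, 0.001], 0, 1]
    - [[0, 0.196, 0.001], 0, 1]
  squeeze: 35

```text
clock: 3.05
eef_pos: [439.0, 343.7, 104.0]
eef_rot: [-1.571, -0.001, -1.416]
wrist_force: [0.5, -1.2, 0.1]
finger_gap: 33.7
```

Request:
play_rows:
  series:
    - [[0, 0, 0], 0, 1]
    - [[0, 0, 0], 0, 1]
    - [[0, 0, 0], 0, 1]
    - [[0, 0, 0], 0, 1]

```text
clock: 3.45
eef_pos: [439.1, 343.7, 104.0]
eef_rot: [-1.571, -0.001, -1.416]
wrist_force: [-0.2, 0.3, 0.2]
finger_gap: 29.7
```

Gripped with a 29.7 mm gap, against a 30 mm grip. Lifting.

Request:
play_rows:
  series:
    - [[0, -0.01, 0], 0, 1]
    - [[0, -0.025, 0], 0, 1]
    - [[0, -0.04, 0], 0, 1]
    - [[0, -0.065, 0], 0, 1]
    - [[0, -0.1, 0], 0, 1]
    - [[0, -0.14, 0], 0, 1]
    - [[0, -0.17, 0], 0, 1]
    - [[0, -0.19, 0], 0, 1]
    - [[0, -0.2, 0], 0, 1]
    - [[0, -0.2, 0], 0, 1]

```text
clock: 4.45
eef_pos: [439.2, 344.0, 305.1]
eef_rot: [-1.57, -0.0, -1.416]
wrist_force: [0.4, -0.1, -2.2]
finger_gap: 29.6
```

```bash
python3 - <<'E'
from h import *
s=manip.read_state();print(s['clock'],s['eef_pos'],s['wrist_force'],s['finger_gap'])
P=s['eef_pos'];d=np.array([548,-175,0])-[P[0],P[1],0]
from scipy.spatial.transform import Rotation as R
print(R.from_euler('xyz',s['eef_rot']).inv().apply(d))
print(R.from_euler('xyz',s['eef_rot']).inv().apply([548-60-P[0],-175-P[1],0]))
E
```

```text
4.45 [439.22517862 343.99329807 305.11596816] [ 0.35267055 -0.14717326 -2.18334104] 29.582221130968
[5.29569046e+02 6.84665159e-02 2.72511572e+01]
[ 5.20295346e+02  6.86839515e-03 -3.20277992e+01]
```

Request:
play_rows:
  series:
    - [[0.015, 0, 0.001], 0, 1]
    - [[0.045, 0, 0.003], 0, 1]
    - [[0.085, 0, 0.005], 0, 1]
    - [[0.125, 0, 0.007], 0, 1]
    - [[0.165, 0, 0.009], 0, 1]
    - [[0.205, 0, 0.011], 0, 1]
    - [[0.245, 0, 0.013], 0, 1]
    - [[0.285, 0, 0.015], 0, 1]
    - [[0.325, 0, 0.017], 0, 1]
    - [[0.365, 0, 0.019], 0, 1]
    - [[0.405, 0, 0.021], 0, 1]
    - [[0.44, 0, 0.023], 0, 1]
    - [[0.47, 0, 0.025], 0, 1]
    - [[0.495, 0, 0.026], 0, 1]
    - [[0.512, 0, 0.027], 0, 1]
    - [[0.523, 0, 0.027], 0, 1]
    - [[0.53, 0, 0.027], 0, 1]
    - [[0.53, 0, 0.027], 0, 1]
    - [[0.53, 0, 0.027], 0, 1]

```text
clock: 6.35
eef_pos: [547.8, -174.8, 305.2]
eef_rot: [-1.57, 0.0, -1.415]
wrist_force: [0.2, -0.3, -1.9]
finger_gap: 29.2
```

```bash
python3 - <<'E'
from h import *
import pickle
s=manip.read_state();print(s['clock'],s['eef_pos'],s['eef_rot'],s['wrist_force'],s['finger_gap'])
P={}
ims={}
for n in('scene','top','wrist'):
    P[n]=manip.camera_params(n);ims[n]=manip.camera(n)[:,:,::-1].copy();cv2.imwrite(f'pics/{n}2.png',ims[n])
pickle.dump(P,open('p2.pkl','wb'))
x,y,z=s['eef_pos']
for n in P: print(n,proj(P[n],[[548,-175,80],[x,y,z-84],[x,y,z+35]]))
u=proj(P['scene'],[[548,-175,80],[x,y,z-20]]).mean(0).astype(int)
c=ims['scene'][u[1]-75:u[1]+75,u[0]-60:u[0]+60]
cv2.imwrite('pics/c2.png',np.hstack([cv2.resize(c,(320,400),interpolation=cv2.INTER_CUBIC),cv2.resize(ims['wrist'][60:360,100:460],(480,400))]));print(u)
E
```

```text
6.35 [ 547.82130489 -174.84609921  305.24024193] [-1.56965372e+00  1.90074039e-05 -1.41496087e+00] [ 0.20921287 -0.30447954 -1.8648861 ] 29.230655961525034
scene [[146.28404762 274.31318379]
 [126.32748269 243.02929454]
 [104.45857771 208.48101773]]
top [[398.42109536 170.42737201]
 [407.54431388 162.23296289]
 [416.62794706 154.04424527]]
wrist [[278.19145296 183.37562032]
 [278.33181496 214.03349281]
 [278.91082327 281.26993475]]
[130 249]
```

View pics/c2.png

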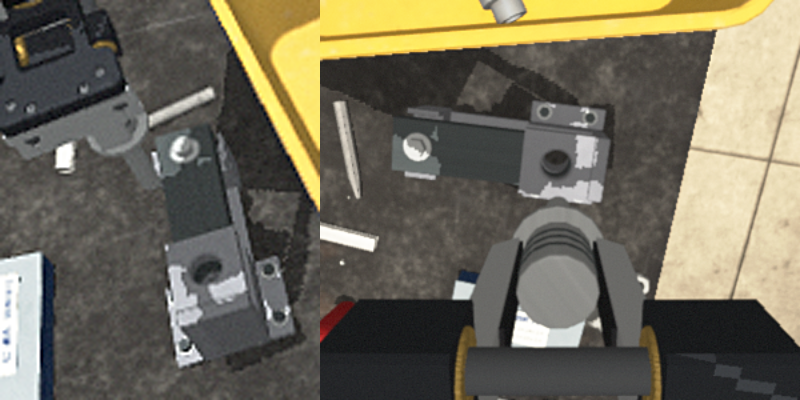

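```bash
python3 - <<'E'
from h import *
import pickle
P=pickle.load(open('p2.pkl','rb'));im=cv2.imread('pics/wrist2.png')
c=im[150:225,220:330]
cv2.imwrite('pics/c3.png',cv2.resize(c,None,fx=7,fy=7,interpolation=cv2.INTER_CUBIC))
E
```

```text
(no output)
```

View pics/c3.png

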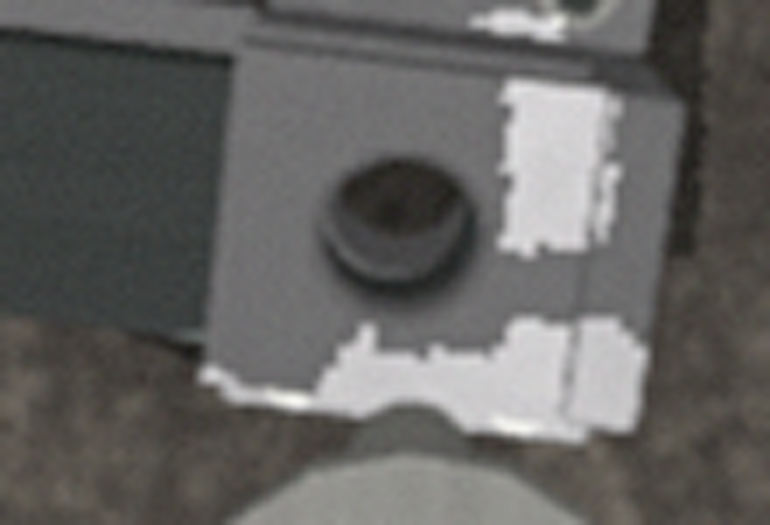

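```bash
python3 - <<'E'
from h import *
import pickle
P=pickle.load(open('p2.pkl','rb'))
print(plane(P['wrist'],(220+400/7,150+226/7),80), plane(P['wrist'],(220+410/7,150+415/7),221))
E
```

```text
[ 546.52769754 -173.8687265    80.        ] [ 547.40186614 -170.93733902  221.        ]
```

Hole measured at (546.5,-173.9), which agrees with the other two views to within 2-3 mm. Correcting by about 1 mm, lowering until the tip is just above the plate, then checking.

Request:
play_rows:
  series:
    - [[-0.001, 0.02, -0.001], 0, 1]
    - [[-0.001, 0.05, -0.001], 0, 1]
    - [[-0.001, 0.08, -0.001], 0, 1]
    - [[-0.001, 0.105, -0.001], 0, 1]
    - [[-0.001, 0.12, -0.001], 0, 1]
    - [[-0.001, 0.128, -0.001], 0, 1]
    - [[-0.001, 0.128, -0.001], 0, 1]
    - [[-0.001, 0.128, -0.001], 0, 1]

```text
clock: 7.3
eef_pos: [547.2, -173.9, 178.3]
eef_rot: [-1.568, -0.001, -1.414]
wrist_force: [0.8, 0.8, -1.1]
finger_gap: 29.4
```

```bash
python3 - <<'E'
from h import *
import pickle
s=manip.read_state();print(s['clock'],s['eef_pos'],s['eef_rot'],s['wrist_force'])
P={};ims={}
for n in('scene','top','wrist'):
    P[n]=manip.camera_params(n);ims[n]=manip.camera(n)[:,:,::-1].copy();cv2.imwrite(f'pics/{n}4.png',ims[n])
pickle.dump(P,open('p4.pkl','wb'))
x,y,z=s['eef_pos']
for n in P: print(n,proj(P[n],[[546.5,-174,80],[x,y,z-84]]))
u=proj(P['scene'],[[546.5,-174,80]])[0].astype(int);v=proj(P['wrist'],[[546.5,-174,80]])[0].astype(int);print(u,v)
f=lambda i,c:cv2.resize(i[c[1]-38:c[1]+37,c[0]-25:c[0]+25],(400,600),interpolation=cv2.INTER_CUBIC)
cv2.imwrite('pics/c4.png',np.hstack([f(ims['scene'],u),f(ims['wrist'],v)]))
E
```

```text
7.3 [ 547.2322302  -173.91373979  178.30231756] [-1.56847500e+00 -7.52249652e-04 -1.41449901e+00] [ 0.81121886  0.84937262 -1.07884448]
scene [[146.63655351 273.60496181]
 [144.92965508 271.09571462]]
top [[398.10969074 170.90550695]
 [398.93556614 169.89826253]]
wrist [[277.28320674 209.17823987]
 [278.20250667 213.66124922]]
[146 273] [277 209]
```

View pics/c4.png

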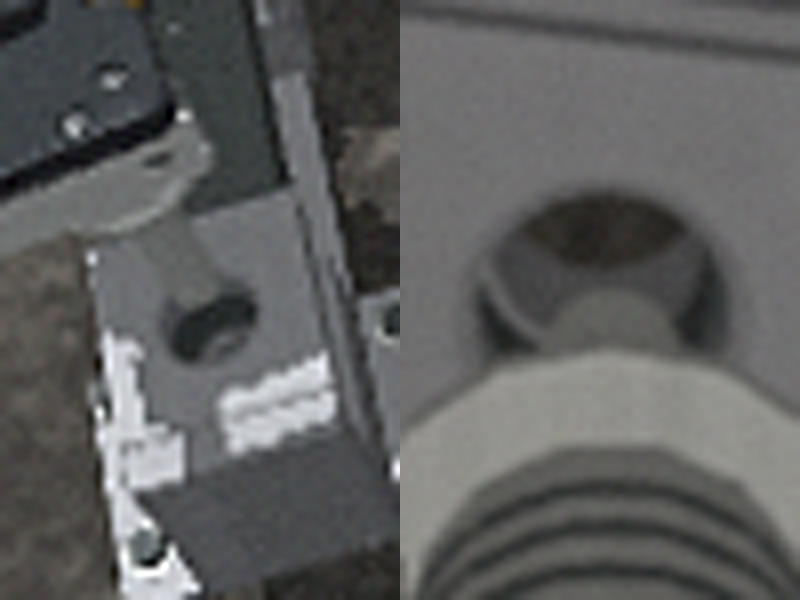

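The wrist view shows the tip over the hole at about 1 mm toward +x, and the scene view agrees. Inserting slowly with that correction.

Request:
play_rows:
  series:
    - [[0, 0.003, -0.0012], 0, 1]
    - [[0, 0.008, -0.0012], 0, 1]
    - [[0, 0.014, -0.0012], 0, 1]
    - [[0, 0.02, -0.0012], 0, 1]
    - [[0, 0.026, -0.0012], 0, 1]
    - [[0, 0.032, -0.0012], 0, 1]
    - [[0, 0.036, -0.0012], 0, 1]
    - [[0, 0.036, -0.0012], 0, 1]

```text
clock: 8.25
eef_pos: [545.9, -174.2, 141.6]
eef_rot: [-1.569, -0.0, -1.415]
wrist_force: [-0.3, -0.3, -1.4]
finger_gap: 29.1
```

Request:
play_rows:
  series:
    - [[0, 0.004, 0], 0, 1]
    - [[0, 0.008, 0], 0, 1]
    - [[0, 0.012, 0], 0, 1]
    - [[0, 0.016, 0], 0, 1]
    - [[0, 0.02, 0], 0, 1]
    - [[0, 0.02, 0], 0, 1]

```text
clock: 8.85
eef_pos: [545.7, -174.0, 121.0]
eef_rot: [-1.57, 0.0, -1.415]
wrist_force: [0.2, 0.1, -2.0]
finger_gap: 29.4
```

Tip is at about 37 mm with no contact force, so it is entering the lower block. Continuing down to near-seated (TCP about 91 mm).

Request:
play_rows:
  series:
    - [[0, 0.004, 0], 0, 1]
    - [[0, 0.008, 0], 0, 1]
    - [[0, 0.012, 0], 0, 1]
    - [[0, 0.016, 0], 0, 1]
    - [[0, 0.02, 0], 0, 1]
    - [[0, 0.024, 0], 0, 1]
    - [[0, 0.027, 0], 0, 1]
    - [[0, 0.029, 0], 0, 1]
    - [[0, 0.029, 0], 0, 1]

```text
clock: 9.75
eef_pos: [545.6, -174.0, 91.7]
eef_rot: [-1.57, 0.0, -1.415]
wrist_force: [0.3, -0.4, -1.5]
finger_gap: 29.6
```

Request:
play_rows:
  series:
    - [[0, 0.001, 0], 0, 1]
    - [[0, 0.002, 0], 0, 1]
    - [[0, 0.002, 0], 0, 1]

```text
clock: 10.05
eef_pos: [545.8, -174.1, 90.2]
eef_rot: [-1.57, -0.0, -1.415]
wrist_force: [-2.3, 0.8, 3.6]
finger_gap: 29.7
```

The vertical force went from -1.5 to +3.6 N at TCP z = 90.2, which is the expected seating height. Releasing and rising.

Request:
play_rows:
  series:
    - [[0, 0, 0], 0, 0.8]
    - [[0, 0, 0], 0, 0.6]
    - [[0, 0, 0], 0, 0.4]
    - [[0, 0, 0], 0, 0.2]
    - [[0, 0, 0], 0, 0.2]
    - [[0, 0, 0], 0, 0.2]
    - [[0, 0, 0], 0, 0.2]
    - [[0, 0, 0], 0, 0.2]

```text
clock: 10.85
eef_pos: [545.8, -174.0, 90.2]
eef_rot: [-1.57, 0.0, -1.415]
wrist_force: [0.3, -1.1, 0.0]
finger_gap: 75.1
```

Request:
play_rows:
  series:
    - [[0, -0.01, 0], 0, 0.2]
    - [[0, -0.03, 0], 0, 0.2]
    - [[0, -0.06, 0], 0, 0.2]
    - [[0, -0.1, 0], 0, 0.2]
    - [[0, -0.14, 0], 0, 0.2]
    - [[0, -0.18, 0], 0, 0.2]
    - [[0, -0.2, 0], 0, 0.2]
    - [[0, -0.2, 0], 0, 0.2]
    - [[0, -0.2, 0], 0, 0.2]

```text
clock: 11.75
eef_pos: [545.4, -174.0, 289.9]
eef_rot: [-1.57, 0.0, -1.415]
wrist_force: [0.3, -0.2, 0.7]
finger_gap: 75.1
```

```bash
python3 - <<'E'
from h import *
s=manip.read_state();print(s['clock'],s['eef_pos'],s['wrist_force'],s['finger_gap'])
P={};ims={}
for n in('scene','wrist'):
    P[n]=manip.camera_params(n);ims[n]=manip.camera(n)[:,:,::-1].copy();cv2.imwrite(f'pics/{n}5.png',ims[n])
    print(n,proj(P[n],[[546.5,-174,125],[546.5,-174,85],[546.5,-174,80]]))
a=cv2.resize(ims['scene'][215:315,90:190],(400,400),interpolation=cv2.INTER_CUBIC)
b=cv2.resize(ims['wrist'][110:260,200:350],(400,400),interpolation=cv2.INTER_CUBIC)
cv2.imwrite('pics/c5.png',np.hstack([a,b]))
E
```

```text
11.75 [ 545.38924893 -174.01754401  289.94735622] [ 0.27035112 -0.1981858   0.68790179] 75.09142678133004
scene [[140.84663193 264.57288672]
 [146.01629445 272.63893931]
 [146.63655351 273.60496181]]
wrist [[279.67683938 193.90265297]
 [279.52066473 186.75227546]
 [279.50329857 185.95727015]]
```

View pics/c5.png

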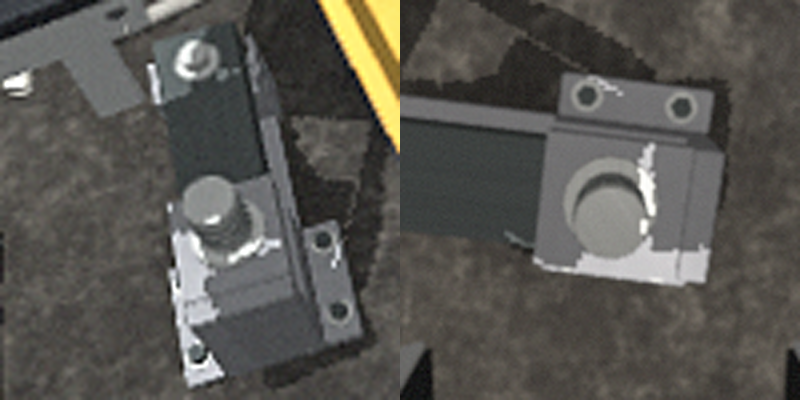

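The pin is seated upright. Its grip top is at wrist pixel (278.7,193) against a predicted (279.7,194), and at scene pixel (142.5,264) against (141,264.6). The collar lies on the plate. I'll check that the short pin hasn't moved, then hand in.

```bash
python3 - <<'E'
from h import *
a,b=[cv2.imread(f'pics/scene{k}.png')[185:220,350:385].astype(float) for k in(0,5)]
print('short pin diff',abs(a-b).mean(), (abs(a-b).max(2)>60).mean())
print(manip.sign_off())
E
```

```text
short pin diff 2.678095238095238 0.0016326530612244899
the job is handed in; nothing more can be done
None
```

The long pin is now through the fork and the tie bar's eye, with its collar on the top plate. I took it from the block, lowered it straight down and held it until the collar touched. Then I opened the gripper and raised the arm clear. The job was handed in at about 12 s.

- **Seating:** contact came at TCP z = 90.2 mm, where 90 was expected, with about 5 N of vertical force. Apart from that contact, the readings at the end of each insertion step showed no force from the fork or bar.
- **Pin position:** after release the pin stood upright. In both the wrist and scene pictures its top was within about 2 pixels of the predicted seated position.
- **Short pin:** the picture around it is practically unchanged from the start, so it is still in the block.
- **Disagreements:** the first scene and top views differed by up to 9 mm in position. I used the closer wrist views to correct this before grasping and again before inserting.

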